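# Stand a printer roller up in the cleaning fork and spray it

## Task

Set the loose feed roller up for cleaning: first swing the keeper bar of the cleaning stand wide open, then take the roller by its ball knob, tip it up onto its toothed end without lifting that end off the bench, and bring it across upright, kept low, to stand on the plate inside the fork. Swing the keeper fully shut in front of it, and only then press the spray cap right down and let it spring back. Leave the roller standing there and do not disturb the other things on the bench.

Things in the scene. Friction and masses are not known exactly. Their poses are not given: they have to be found in the camera images.
- cleaning_stand: fixed stand: aluminium plate (x -54 to 75, y -143 to 83 mm, 4 thick), dark post (x 37 to 71) carrying a grey fork, spray can at its right. Origin on the bench under the centre of the fork's slot. The slot opens to the stand's -x, roughly towards the robot; 37 wide in y with round prong ends at x = -31, rubber back at x = 18.5; fork 64 wide, its underside 100, its top 114 mm above the bench
- fork_seat (a point): point on top of the base plate (4 mm above the bench) under the slot's centre, where the centre of the roller's toothed end belongs; axes as the stand's
- keeper (a joint): bar on top of the fork (114 to 123 mm high), swinging level about an upright pin on the right prong. 0 = shut: it points to the stand's +y across the slot, its edge 19 mm before the slot's centre. Grows counter-clockwise from above (to -x, then -y); stop, fully open, at 2.6 rad; slot clear above 1.5. Light friction (0.3 N at the tab), stays where left; starts shut or nearly so
- keeper_hinge (a point): point on the keeper's pivot axis, at the height of the tab's gripping point (fixed on the stand at x = -24, y = -25 mm)
- keeper_tab (a point): gripping point of the keeper's finger tab: an upright black round post, 11 mm across, at the bar's free end 83 mm from the pivot; it stands clear from 123 to 147 mm above the bench, and this point is 136 mm above the bench
- spray_cap (a joint): travel in m of the white sprung cap on the small spray can (46 mm across, band clip 49, axis at the stand's x = 0, y = -110 mm): 0 = up, 0.005 = fully down; presses straight down, 1.6 N to start, 4.9 N fully down, springs back by itself
- cap_top (a point): centre of the top of the spray cap: 22 mm across, top 139 mm above the bench when up
- roller: loose feed roller, 0.3 kg, 184 mm long, lying on the bench. Origin: centre of the flat face of its toothed steel wheel (44 mm across, 8 thick); own z axis runs from there to the ball knob. Black rubber barrel 30 across from z = 14 to 142, steel neck 11 across, black ball knob 32 across. Stands steadily on the toothed end
- roller_knob (a point): centre of the ball knob, 168 mm from the toothed end's face; 16 mm above the bench while the roller lies; 172 mm above the bench when it stands on the base plate. Gripped from both sides across the roller, the ball can turn between the fingers
- motor: bystander: small round grey motor with a pulley, 37x69x41 (mm); origin under its centre
- grease_pot: bystander: grease pot with a white ribbed lid, 49 across, 45 tall (mm); origin under its centre
- cassette_a: bystander: compact cassette with a black shell, 64x100x12, lying flat (mm); origin under its centre
- cassette_b: bystander: compact cassette with a cream shell, 64x100x12, lying flat (mm); origin under its centre
- heatsink: bystander: finned aluminium heat sink, 26x60x30 (mm); origin under its centre
- long_pliers: bystander: pliers with two blue handles, 145x50x11, lying flat (mm); origin under its centre
- driver_red: bystander: screwdriver with a red handle, 168 long, 25 thick, lying (mm); origin under its centre
- balm_tin: bystander: upright tin with a cream lid, 42 across, 50 tall (mm); origin under its centre
- capacitor: bystander: black can capacitor standing on end, 25 across, 40 tall (mm); origin under its centre

How it is judged:
On the way, in this order (a step that is already met when the one before it is completed fails the run):
1. the keeper is swung wide open (value of joint keeper above 1.5 rad), for 0.2 s.
2. the roller is upright with its toothed end down (angle between roller's own z axis and vertical below 0.15 rad and height (world z) of roller below 0.03 m), for 0.2 s.
3. the roller stands in the fork, on the base plate (horizontal distance between roller and fork_seat below 0.015 m and angle between roller's own z axis and vertical below 0.1 rad and height (world z) of roller below 0.012 m), for 0.2 s.
4. the keeper is shut across the roller (all of step 3 and value of joint keeper below 0.1 rad), for 0.2 s.
5. the spray cap is pressed right down (all of step 4 and value of joint spray_cap above 0.004 m).
At the end, for the whole second after the job is handed in: The roller stands upright (within 0.1 rad) and still on the base plate in the fork, toothed end down and its centre within 15 mm of the seat; the keeper is shut (below 0.1 rad) and the spray cap is up again (within 1 mm) (all of step 4 and value of joint spray_cap below 0.001 m and linear speed of roller below 0.02 m/s); the robot touches nothing.
It fails at once if the roller's toothed end is lifted away from the bench (more than 45 mm) (height (world z) of roller above 0.045 m).
It fails at once if the cap is pressed while the roller is not in the fork with the keeper shut (value of joint spray_cap above 0.0025 m and (value of joint keeper above 0.2 rad or horizontal distance between roller and fork_seat above 0.03 m)).
It fails at once if a bystander is pushed more than 30 mm (distance of any of motor, grease_pot, cassette_a, cassette_b, heatsink, long_pliers, driver_red, balm_tin, capacitor from where it was at the start of the episode above 0.03 m).
It also fails if it takes over 72 s, if anything falls off the work surface, if the arm or the gripper's body presses on something with over 40 N, if the wrist force passes 120 N, or if a joint passes its speed limit or range.

## Robot

A 6-joint arm with a two-finger parallel gripper is mounted at the origin on a cart in front of the work surface, level with it; the furniture and walls round the work are solid. World frame = base frame: x ahead of the robot, y to its left, z up, the work surface at z = 0. Lengths are in m, angles in rad, forces in N, time in s.
With the tool pointing down it reaches from about 0.25 to 0.775 m from the base axis. Payload 8.9 kg.
Tool frame: the origin (TCP) lies at the very end of the fingers, on their centre line; the grasp point (between the pads) lies 19 mm behind it; z points along the fingers, y is the line along which they close (so a half turn about z gives the same grasp; the last joint's range is limited). The gripper opens to 85 mm and grips with 20 to 120 N. Pads are 22 mm wide; open, the fingers measure 114 mm over their backs; the gripper's body (76 mm by 85 mm) begins 54 mm behind the grasp point. The pads swing forward as they close: fully open they stand 13 mm farther back than shut.
Start: joints at [1.151, 0.291, -0.153, 1.127, 0, 1.431], TCP at [0.145, 0.504, 0.231] pointing down, gripper open.
Joint ranges: [-2.52, 2.52], [-0.91, 1.74], [-1.3, 1.37], [-1.96, 2.02], [-1.52, 1.47], [-3.14, 3.14]. Speed limits (rad/s): [2.22, 2.22, 2.79, 3.14, 3.14, 3.14].

## Interface

Orientations are given as [roll, pitch, yaw] about the fixed x, y, z axes, in that order (R = Rz(yaw) Ry(pitch) Rx(roll)).
In Python, from rig import get_state, get_image, finish_job gives the robot as it stands.
- The arm moves only by the tool step_arm, never from a script. Its argument "steps" is text: rows parted by semicolons, each of 5 numbers parted by spaces: the shift along the tool's x, y, z in cm, then the turn about the tool's z in rad, then the finger opening in cm, from 0 to 8.54. In form: x y z turn hand; .... A call has 1 to 20 rows; each row is the pose to reach, as a shift and turn from the pose commanded when the call began, along the tool's axes at that moment; what a row does not reach only later rows make up. A row lasts 1/12 s, in which the tool goes at most 41.7 mm and 7.16 degrees, less where a joint would pass 70% of its speed; a pose out of reach is approached as far as the arm can. A call with a gripper value outside its range is refused whole. The fingers move at their own pace and stop on an object; "squeeze" is the grip in N (left out, the last holds). Time passes only in rows, so rows that repeat a pose let the fingers close. It gives the time, the measured TCP pose, the force, the opening and the grip force at its end, in the units of the state.
- get_state(): the state, without advancing time (a new reading comes with each control period).
- get_image(name): name is "scene" or "top"; returns a dict with "frame" (400x640x3 uint8, blue, green, red), "z_map" (400x640 float32, m along the optical axis (not along the pixel's ray), 0 where there is no reading), "fov_y" (degrees; the focal length in pixels is half the picture's height over the tangent of half this angle, whatever the lens; pixels are square), "cx", "cy" (the principal point, pixels), "distortion" ([k1, k2, p1, p2, k3] as OpenCV has them; the pictures are not rectified), "R" (3x3) and "t" (3): a world point X has camera coordinates R X + t. Camera axes: x right, y down, z forward; pixel columns grow to the right and rows downward; lengths in m; the calibration is good to about 2 mm. A picture is of the moment at which its call begins.
- finish_job(): hands the job in; it is judged then, once.
The state is a dict: "t": time; "q": joint angles; "joint_vel": joint speeds; "tau": joint torques, N m; "eef_pos": TCP position; "orientation": TCP orientation; "ft_force": force on the tool from outside, world axes, zero at the start; "wrist_torque": the same for the moment, N m; "width": opening from 0.0 (shut) to 1.0 (fully open); "gripper_force": force on a finger pad.
Only numpy, scipy, OpenCV 4.12 (cv2) and the standard library are available. Lean on these libraries where they do the work, as an engineer would, in place of code of your own. Each camera call takes 0.05 s, during which the arm holds its last target. There are 200 camera calls.

## Working session

There is one attempt and no reset: what is moved stays moved. The work goes in short steps, Python scripts to look and compute and a tool call to move; the robot and the scene stay as the last step left them, time stands still between calls to the robot, and variables do not carry over. Pictures are saved under pics/ and viewed, at most 10 in all, crops included, and the job is handed in when it is done.

Besides the shell and the picture viewer there is one more tool, called by a JSON object that holds its "name" and its "arguments", one argument or row to a line. step_arm: Moves the arm, as the interface text tells. Its arguments: {"type":"object","properties":{"steps":{"type":"string"},"squeeze":{"type":"number"}},"required":["steps"]}

```bash
mkdir -p pics; ls; cat > h.py <<'E'
import numpy as np, cv2
from rig import get_state, get_image
def cam(n):
    d=get_image(n); f=200/np.tan(np.radians(d["fov_y"])/2)
    d["K"]=np.array([[f,0,d["cx"]],[0,f,d["cy"]],[0,0,1.]]); d["dist"]=np.array(d["distortion"],float)
    d["R"]=np.array(d["R"]);d["t"]=np.array(d["t"]); return d
def ray(d,uv):
    n=cv2.undistortPoints(np.array(uv,float).reshape(-1,1,2),d["K"],d["dist"])[:,0]
    return -d["R"].T@d["t"], np.c_[n,np.ones(len(n))]@d["R"]
def plane(d,uv,z):
    o,r=ray(d,uv); return o+r*((z-o[2])/r[:,2])[:,None]
def cloud(d):
    v,u=np.mgrid[0:400,0:640]; n=cv2.undistortPoints(np.c_[u.ravel(),v.ravel()].astype(float).reshape(-1,1,2),d["K"],d["dist"])[:,0]
    z=d["z_map"].reshape(-1,1); P=(np.c_[n,np.ones(len(n))]*z-d["t"])@d["R"]; P[z[:,0]==0]=np.nan
    return P.reshape(400,640,3)
def proj(d,X):
    return cv2.projectPoints(np.array(X,float).reshape(-1,1,3),cv2.Rodrigues(d["R"])[0],d["t"],d["K"],d["dist"])[0][:,0]
E
python3 - <<'E'
from h import *
for n in("scene","top"):
    d=cam(n); cv2.imwrite(f"pics/{n}0.png",d["frame"]); print(n,-d["R"].T@d["t"],d["R"][2],d["fov_y"])
print(get_state())
E
```

```text
pics
scene [0.9444876  0.5366245  0.67972287] [-0.40018796 -0.70936831 -0.58021221] 55.68155678341855
top [ 0.43738105 -0.16808363  1.293622  ] [ 0.11258642  0.01069834 -0.99358434] 46.30932745056227
{'t': 0.1, 'q': array([ 1.15068185e+00,  2.91235547e-01, -1.54012549e-01,  1.12668442e+00,
        1.38808604e-05,  1.43150132e+00]), 'joint_vel': array([ 5.98970385e-04, -9.57798854e-04,  2.77781771e-03, -1.11775422e-04,
        5.76460319e-04,  7.93782282e-05]), 'tau': array([ 1.42285153e-03, -5.37977636e+01,  3.31919217e+01,  9.34155425e-03,
       -1.84850460e-04, -2.62952761e-05]), 'eef_pos': array([0.14533883, 0.50410062, 0.23079799]), 'orientation': array([-3.14046939e+00, -1.71501212e-04,  2.86077308e+00]), 'ft_force': array([-0.60594647,  0.37683535,  0.20254155]), 'wrist_torque': array([-0.01215314,  0.00753033, -0.00024475]), 'gripper_force': 0.0, 'width': 1.0025931053311092}
```

View pics/scene0.png

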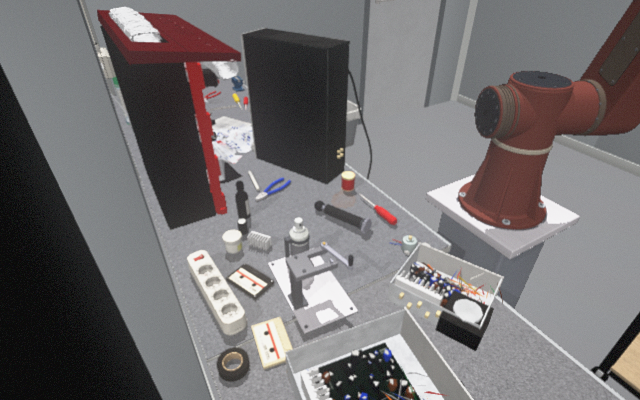

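View pics/top0.png

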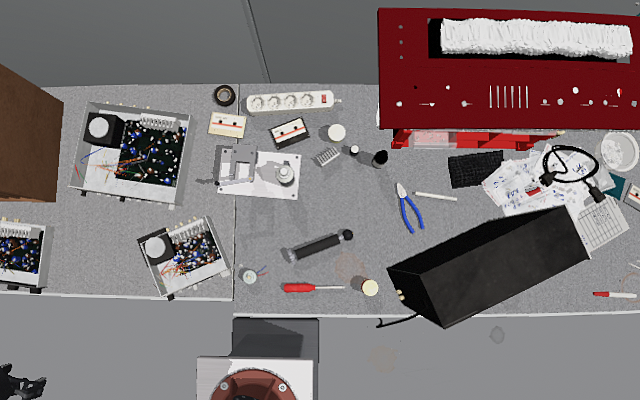

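The scene view shows the stand at about (310,280), the can at (298,235) and the roller at (343,215) with its knob on the left. In the top view the stand is at (255,172), the roller runs from (292,256) to its knob at (347,236), and the red driver is at (310,287). I'll zoom in on both.

```bash
python3 - <<'E'
from h import *
a=cv2.imread("pics/top0.png")[130:300,200:400]; cv2.imwrite("pics/t1.png",cv2.resize(a,None,fx=3.5,fy=3.5,interpolation=cv2.INTER_CUBIC))
a=cv2.imread("pics/scene0.png")[190:340,230:410]; cv2.imwrite("pics/s1.png",cv2.resize(a,None,fx=4,fy=4,interpolation=cv2.INTER_CUBIC))
E
```

```text
(no output)
```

View pics/t1.png

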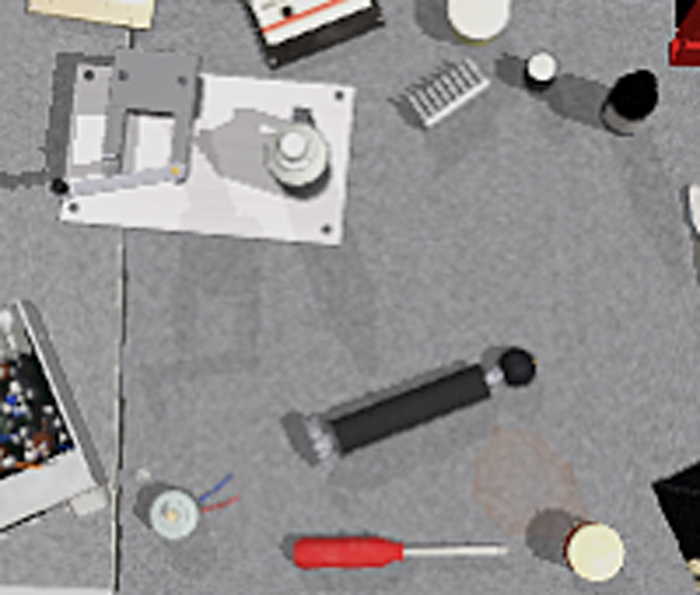

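View pics/s1.png

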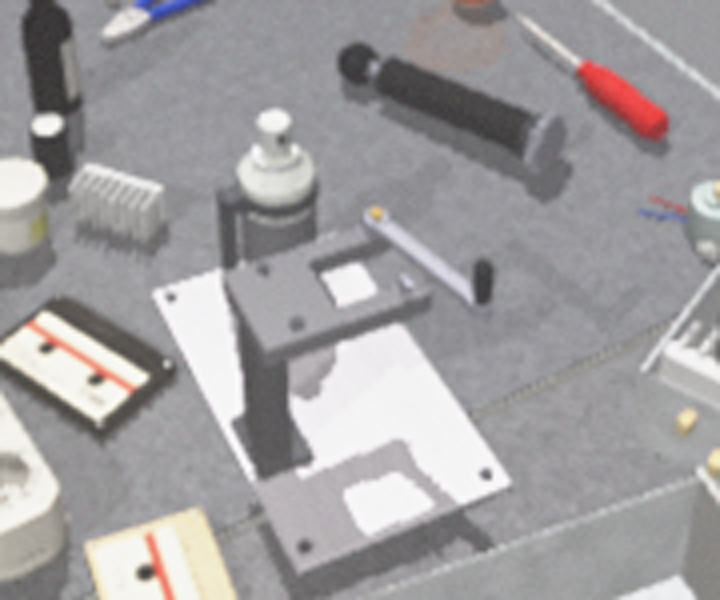

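The keeper is nearly shut, with its pin at top crop (175,170) and its black tab at (58,187). The cap is at (294,146), the knob at (517,367) and the toothed end near (322,440).

```bash
cat > m.py <<'E'
from h import *
T=lambda u,v:(200+(u+.5)/3.5-.5,130+(v+.5)/3.5-.5)
S=lambda u,v:(230+(u+.5)/4-.5,190+(v+.5)/4-.5)
t=cam("top");s=cam("scene")
def tri(a,b):
    o1,r1=ray(t,[a]);o2,r2=ray(s,[b]);r1=r1[0]/np.linalg.norm(r1);r2=r2[0]/np.linalg.norm(r2)
    k=np.linalg.lstsq(np.c_[r1,-r2],o2-o1,rcond=None)[0];p=o1+k[0]*r1;q=o2+k[1]*r2
    return (p+q)/2,np.linalg.norm(p-q)
np.set_printoptions(precision=4,suppress=True)
print("cap tri",tri(T(294,146),S(275,118)),plane(t,[T(294,146)],.139),plane(s,[S(275,118)],.139))
print("pin",tri(T(175,170),S(375,213)),plane(t,[T(175,170)],.124))
print("tabtop",tri(T(58,186),S(484,265)),plane(t,[T(58,186)],.147),plane(s,[S(484,265)],.147))
print("knob",tri(T(517,367),S(356,63)),plane(t,[T(517,367)],.016),plane(s,[S(356,63)],.016))
print("corners top",plane(t,[T(355,88),T(342,243),T(61,220)],.004),"scene",plane(s,[S(155,295),S(508,483)],.004))
# rollers: red & black masks
P=cloud(t); f=t["frame"].astype(int)
reg=np.zeros((400,640),bool);reg[220:272,280:356]=1
x,y,z=P[...,0],P[...,1],P[...,2]
m=reg&(z>.006)&(f.max(2)<75)
print("barrel+knob",m.sum(),np.nanmedian(z[m]))
q=P[m]; 
c=q[:,:2].mean(0);w,V=np.linalg.eigh(np.cov((q[:,:2]-c).T));a=V[:,1]; a=a*np.sign(-a[1]);
pr=(q[:,:2]-c)@a; print("axis",a,np.arctan2(a[1],a[0]),c, pr.min(),pr.max())
m2=reg&(z>.006);q=P[m2];pr=(q[:,:2]-c)@a;pe=(q[:,:2]-c)@np.array([-a[1],a[0]])
for k in np.arange(-.11,.11,.01):
    i=(pr>k)&(pr<k+.01)
    if i.any(): print(round(k,3),i.sum(),pe[i].min().round(4),pe[i].max().round(4),q[i,2].max().round(4))
E
python3 m.py
```

```text
cap tri (array([ 0.641 , -0.0842,  0.1374]), np.float64(0.0005085964494317704)) [[ 0.6405 -0.0842  0.139 ]] [[ 0.6421 -0.0825  0.139 ]]
pin (array([0.6254, 0.003 , 0.1241]), np.float64(0.0007914966214657183)) [[0.6251 0.0032 0.124 ]]
tabtop (array([0.61  , 0.084 , 0.1445]), np.float64(0.00019711394465024248)) [[0.6095 0.0835 0.147 ]] [[0.6116 0.0861 0.147 ]]
knob (array([ 0.4893, -0.2522,  0.0148]), np.float64(0.0015093011516585204)) [[ 0.4886 -0.2517  0.016 ]] [[ 0.4907 -0.2512  0.016 ]]
corners top [[ 0.7118 -0.1227  0.004 ]
 [ 0.5864 -0.1137  0.004 ]
 [ 0.6035  0.1116  0.004 ]] scene [[ 0.7146 -0.1169  0.004 ]
 [ 0.6069  0.1134  0.004 ]]
barrel+knob 552 0.029621379120100946
axis [ 0.3681 -0.9298] -1.1938501188065538 [ 0.4606 -0.1809] -0.07679175067032769 0.08786254057888643
-0.11 1 0.0554 0.0554 0.0082
-0.1 24 -0.0227 0.0259 0.046
-0.09 41 -0.0221 0.0204 0.0453
-0.08 42 -0.0165 0.0151 0.0399
-0.07 41 -0.0154 0.0136 0.0364
-0.06 43 -0.0153 0.0873 0.0389
-0.05 43 -0.0147 0.0694 0.0382
-0.04 41 -0.0151 0.0619 0.0379
-0.03 40 -0.015 0.0451 0.0376
-0.02 39 -0.0144 0.0136 0.039
-0.01 42 -0.0633 0.0336 0.0338
-0.0 41 -0.0147 0.0485 0.0353
0.01 40 -0.0151 0.014 0.0379
0.02 40 -0.015 0.0135 0.0357
0.03 39 -0.0144 0.0138 0.0345
0.04 36 -0.0148 0.0132 0.0371
0.05 16 -0.0062 0.005 0.0272
0.06 37 -0.0136 0.0131 0.0317
0.07 43 -0.0181 0.0323 0.0348
0.08 23 -0.0125 0.0105 0.0313
0.09 1 0.0017 0.0017 0.0158
```

```bash
cat >> h.py <<'E'
np.set_printoptions(precision=4,suppress=True)
def rows(pts,psi0=None):
    """pts: (x,y,z,psi) world targets -> tool-frame shifts in cm and turn"""
    s=get_state(); p=s["eef_pos"]; ps=s["orientation"][2] if psi0 is None else psi0
    X=np.array([np.cos(ps),np.sin(ps)]);Y=np.array([np.sin(ps),-np.cos(ps)])
    print("from",p,"psi",ps)
    for q in pts:
        d=np.array(q[:3])-p; print("%.2f %.2f %.2f %.3f"%(d[:2]@X*100,d[:2]@Y*100,-d[2]*100,(ps-q[3]+np.pi)%(2*np.pi)-np.pi))
E
python3 - <<'E'
from h import *
from scipy.optimize import least_squares
A=np.array([[0,-110],[-24,-25],[75,-143],[-54,-143],[-54,83]])/1e3
B=np.array([[.641,-.0842],[.6253,.003],[.7118,-.1227],[.5864,-.1137],[.6042,.1118]])
R=lambda t:np.array([[np.cos(t),-np.sin(t)],[np.sin(t),np.cos(t)]])
r=least_squares(lambda v:(A@R(v[2]).T+v[:2]-B).ravel(),[.65,.026,-.08]); print(r.x,r.fun.reshape(-1,2))
for n in("top","scene"):
    d=cam(n);P=cloud(d);q=P[(P[...,2]>.109)&(P[...,2]<.119)]
    q=q[np.hypot(q[:,0]-.66,q[:,1]-.026)<.09]
    L=(q[:,:2]-r.x[:2])@R(r.x[2]) # stand coords
    print(n,len(L)); 
    for k in np.arange(-.03,.08,.01):
        i=(L[:,0]>k)&(L[:,0]<k+.01)
        if i.sum()>3:
            yy=np.sort(L[i,1]);g=np.argmax(np.diff(yy)); print(round(k,2),i.sum(),yy[0],yy[-1],"gap",yy[g],yy[g+1])
rows([(.6098,.0838,.2,1.759),(.6098,.0838,.127,1.759)])
E
```

```text
[ 0.6508  0.0252 -0.0839] [[ 0.0005 -0.0002]
 [-0.0005 -0.0007]
 [ 0.0017 -0.0008]
 [-0.0014  0.001 ]
 [-0.0003  0.0007]]
top 626
-0.03 25 -0.016446933271138248 0.03181369281355504 gap -0.001121474296773775 0.018315271215318302
-0.02 32 -0.03072371983293696 0.03321521184545887 gap -0.019730291288005047 0.018563194367993224
-0.01 40 -0.031786652355702556 0.031223831520056467 gap -0.018937519186608215 0.019887897621851898
0.0 41 -0.030991319481842357 0.03225411818430039 gap -0.020234429474612216 0.018880532358426124
0.01 51 -0.03168865601326785 0.03311669974650217 gap 0.00941214713588732 0.017987299260032754
0.02 89 -0.03089589947688035 0.0319702345132723 gap 0.017587215910645743 0.02105742890820606
0.03 94 -0.03053355227403148 0.032703494237073964 gap -0.01709773691334712 -0.014417374324530054
0.04 88 -0.03141113465689269 0.03168372213087135 gap -0.00824875893291644 -0.0056687807243361145
0.05 92 -0.03080832840062157 0.033160701926241064 gap -0.014608031617247413 -0.012166027240151766
0.06 51 -0.030121983958016164 0.030756267614509634 gap 0.025102729044335855 0.028748740669530745
scen
[... 379 characters left out ...]
1950004354076
0.01 56 -0.030447977469896345 0.033975715591593895 gap -0.012665257113276216 -0.0014986298477851123
0.02 103 -0.029564123901131497 0.03366252787182643 gap -0.01499813401656301 -0.012541430749696948
0.03 110 -0.029524548022397314 0.03524163704447122 gap 0.026595935201026072 0.029126115155281233
0.04 112 -0.02967792541214585 0.03484414277253616 gap -0.02322278892386077 -0.021053053412054934
0.05 109 -0.02969335268973408 0.03467326890401359 gap -0.02432452122676133 -0.022236774382299172
0.06 99 -0.02910253162051428 0.03468308041127025 gap -0.006732988418626528 -0.00367599260593791
from [0.1454 0.5043 0.2311] psi 2.8607832149621464
-56.27 -27.54 3.11 1.102
-56.27 -27.54 10.41 1.102
```

{"name": "step_arm", "arguments": {
  "steps": "-30 -10 1 0.6 4;-30 -10 1 0.6 4;-30 -10 1 0.6 4;-30 -10 1 0.6 4;-30 -10 1 0.6 4;-30 -10 1 0.6 4;-30 -10 1 0.6 4;-56.3 -27.5 3 1.1 4;-56.3 -27.5 3 1.1 4;-56.3 -27.5 3 1.1 4;-56.3 -27.5 3 1.1 4;-56.3 -27.5 3 1.1 4;-56.3 -27.5 3 1.1 4;-56.3 -27.5 3 1.1 4;-56.3 -27.5 3 1.1 4;-56.3 -27.5 3 1.1 4;-56.3 -27.5 3 1.1 4;-56.3 -27.5 3 1.1 4",
  "squeeze": 25
}}

```text
t: 1.8
eef_pos: [0.6099, 0.084, 0.2008]
orientation: [-3.14, -0.001, 1.76]
ft_force: [-0.6, 0.9, -0.4]
width: 0.464
gripper_force: 0.0
```

{"name": "step_arm", "arguments": {
  "steps": "0 0 3.5 0 4;0 0 6 0 4;0 0 7.3 0 4;0 0 7.3 0 4;0 0 7.3 0 0.8;0 0 7.3 0 0.8;0 0 7.3 0 0.8;0 0 7.3 0 0.8;0 0 7.3 0 0.8;0 0 7.3 0 0.8"
}}

```text
t: 2.63
eef_pos: [0.611, 0.085, 0.1298]
orientation: [3.139, -0.001, 1.761]
ft_force: [-1.3, 4.4, 6.4]
width: 0.108
gripper_force: 24.9
```

```bash
python3 - <<'E'
from h import *
S=np.array([.6508,.0262]);th=-.084;c,s=np.cos(th),np.sin(th)
w=lambda x,y:(S[0]+c*x-s*y,S[1]+s*x+c*y)
pin=np.array(w(-.024,-.025));p=get_state();e=p["eef_pos"];print(p["width"]*85,p["gripper_force"],pin,"r",np.hypot(*(e[:2]-pin)))
a0=np.arctan2(*(e[:2]-pin)[::-1]);print("keeper",a0-np.pi/2-th);r=np.hypot(*(e[:2]-pin))
ps=p["orientation"][2]
rows([(*(pin+r*np.array([np.cos(a0+k),np.sin(a0+k)])),e[2],ps+k) for k in np.arange(1,19)*.12])
E
```

```text
9.152902451424147 24.890037642326206 [0.6248 0.0033] r 0.08281878266963871
keeper 0.2507067149320827
from [0.611  0.085  0.1298] psi 1.7612872586840864
-0.04 -0.99 -0.00 -0.120
-0.19 -1.97 -0.00 -0.240
-0.46 -2.93 -0.00 -0.360
-0.84 -3.85 -0.00 -0.480
-1.33 -4.71 -0.00 -0.600
-1.93 -5.51 -0.00 -0.720
-2.61 -6.23 -0.00 -0.840
-3.37 -6.87 -0.00 -0.960
-4.20 -7.41 -0.00 -1.080
-5.10 -7.84 -0.00 -1.200
-6.03 -8.17 -0.00 -1.320
-7.00 -8.38 -0.00 -1.440
-7.99 -8.47 -0.00 -1.560
-8.99 -8.45 -0.00 -1.680
-9.97 -8.30 -0.00 -1.800
-10.93 -8.04 -0.00 -1.920
-11.85 -7.67 -0.00 -2.040
-12.72 -7.19 -0.00 -2.160
```

{"name": "step_arm", "arguments": {
  "steps": "0 0 -0.4 0 0.8;0 -1 -0.4 -0.12 0.8;-0.2 -2 -0.4 -0.24 0.8;-0.5 -2.9 -0.4 -0.36 0.8;-0.8 -3.8 -0.4 -0.48 0.8;-1.3 -4.7 -0.4 -0.6 0.8;-1.9 -5.5 -0.4 -0.72 0.8;-2.6 -6.2 -0.4 -0.84 0.8;-3.4 -6.9 -0.4 -0.96 0.8;-4.2 -7.4 -0.4 -1.08 0.8;-5.1 -7.8 -0.4 -1.2 0.8;-6 -8.2 -0.4 -1.32 0.8;-7 -8.4 -0.4 -1.44 0.8;-8 -8.5 -0.4 -1.56 0.8;-9 -8.4 -0.4 -1.68 0.8;-10 -8.3 -0.4 -1.8 0.8;-10.9 -8 -0.4 -1.92 0.8;-11.8 -7.7 -0.4 -2.04 0.8;-12.7 -7.2 -0.4 -2.16 0.8;-12.7 -7.2 -0.4 -2.16 0.8"
}}

```text
t: 4.3
eef_pos: [0.5657, -0.054, 0.1315]
orientation: [3.141, 0.004, -2.355]
ft_force: [10.3, 8.0, -16.6]
width: 0.108
gripper_force: 24.9
```

```bash
python3 - <<'E'
from h import *
p=get_state();e=p["eef_pos"];pin=np.array([.6248,.0033]);a=np.arctan2(*(e[:2]-pin)[::-1])-np.pi/2+.084;print("keeper",a%(2*np.pi),np.hypot(*(e[:2]-pin)),p["q"])
E
```

```text
keeper 2.424962742736309 0.08227506324994925 [-0.2257  0.4429 -0.2013  0.9248  0.0034 -1.0128]
```

{"name": "step_arm", "arguments": {
  "steps": "0 0 0 0 3;0 0 0 0 3;0 0 0 0 3;0 0 -3 0 3;0 0 -6 0 3;0 0 -8 0 6;0 0 -8 0 6"
}}

```text
t: 4.88
eef_pos: [0.5657, -0.0547, 0.2172]
orientation: [-3.135, 0.004, -2.363]
ft_force: [0.5, 0.1, -0.7]
width: 0.625
gripper_force: 0.0
```

```bash
python3 - <<'E'
from h import *
from scipy.optimize import least_squares
for n in("top","scene"):
    d=cam(n);P=cloud(d);f=d["frame"]
    if n=="scene": cv2.imwrite("pics/s2.png",f)
    q=P.reshape(-1,3);bl=(f.reshape(-1,3).max(1)<90)
    k=q[(np.hypot(q[:,0]-.489,q[:,1]+.251)<.03)&(q[:,2]>.006)&(q[:,2]<.05)&bl]
    r=least_squares(lambda c:np.linalg.norm(k-c,axis=1)-.016,[.489,-.251,.016],loss="soft_l1",f_scale=.002)
    r2=least_squares(lambda c:np.linalg.norm(k-[c[0],c[1],.016],axis=1)-.016,[.489,-.251],loss="soft_l1",f_scale=.002)
    print(n,len(k),r.x,r2.x,r2.cost)
    b=q[(np.hypot(q[:,0]-.4606,q[:,1]+.1809)<.055)&(q[:,2]>.015)&(q[:,2]<.05)]
    r=least_squares(lambda v:np.hypot((b[:,1]-(-.18))*np.cos(v[1])-(b[:,0]-v[0])*np.sin(v[1]),b[:,2]-v[2])-.015,[.46,-1.19,.018],loss="soft_l1",f_scale=.002)
    print("barrel x at y=-.18, ang, z",r.x)
rows([(.489,-.251,.1,1.948)])
E
```

```text
top 94 [ 0.4875 -0.2489  0.0148] [ 0.4873 -0.2486] 0.0002292456789745599
barrel x at y=-.18, ang, z [ 0.4598 -1.1877  0.0173]
scene 61 [ 0.4906 -0.2504  0.0137] [ 0.4899 -0.2511] 9.166721389126654e-05
barrel x at y=-.18, ang, z [ 0.4616 -1.2134  0.017 ]
from [ 0.5639 -0.0544  0.2133] psi -2.3626094662475468
19.15 -8.73 11.33 1.973
```

View pics/s2.png

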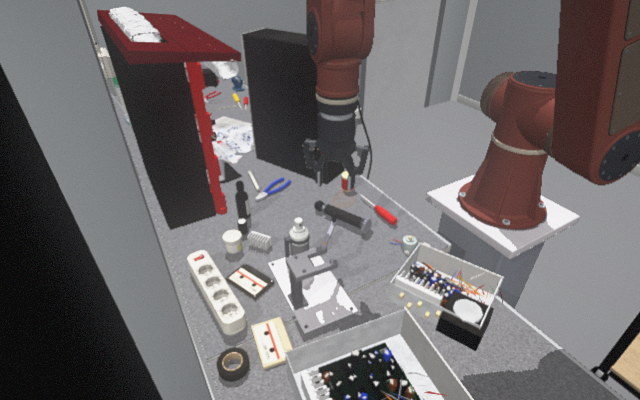

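{"name": "step_arm", "arguments": {
  "steps": "19.1 -8.6 0 1.975 6;19.1 -8.6 0 1.975 6;19.1 -8.6 0 1.975 6;19.1 -8.6 0 1.975 6;19.1 -8.6 0 1.975 6;19.1 -8.6 0 1.975 6;19.1 -8.6 0 1.975 6;19.1 -8.6 0 1.975 6;19.1 -8.6 11 1.975 6;19.1 -8.6 11 1.975 6;19.1 -8.6 11 1.975 6;19.1 -8.6 11 1.975 6;19.1 -8.6 11 1.975 6;19.1 -8.6 11 1.975 6;19.1 -8.6 11 1.975 6;19.1 -8.6 11 1.975 6;19.1 -8.6 11 1.975 6;19.1 -8.6 11 1.975 6"
}}

```text
t: 6.48
eef_pos: [0.4874, -0.2491, 0.1015]
orientation: [-3.141, -0.001, 1.949]
ft_force: [-0.7, 0.7, 0.4]
width: 0.706
gripper_force: 0.0
```

```bash
python3 - <<'E'
from h import *
rows([(.4885,-.250,.003,1.944)])
E
```

```text
from [ 0.4874 -0.2491  0.1015] psi 1.9489427733313933
-0.12 0.07 9.85 0.005
```

{"name": "step_arm", "arguments": {
  "steps": "0 0 4 0 6;0 0 8 0 6;-0.1 0 9.3 0 6;-0.1 0 9.7 0 6;-0.1 0 9.7 0 6;-0.1 0 9.7 0 2.5;-0.1 0 9.7 0 2.5;-0.1 0 9.7 0 2.5;-0.1 0 9.7 0 2.5;-0.1 0 9.7 0 2.5;-0.1 0 9.7 0 2.5;-0.1 0 9.7 0 2.5",
  "squeeze": 25
}}

```text
t: 7.48
eef_pos: [0.4894, -0.2512, 0.0067]
orientation: [3.14, 0.002, 1.946]
ft_force: [-0.6, 0.8, 7.9]
width: 0.353
gripper_force: 24.5
```

```bash
python3 - <<'E'
import numpy as np
for p in np.linspace(-.0355,np.pi/2,20)[1:]:
    c,s=np.cos(p),np.sin(p); print("%.1f 0 -%.1f 0 2.5"%((168.7-168*c+22*s)/10,(168*s+22*c-15)/10),end=";")
E
```

```text
0.2 0 -1.5 0 2.5;0.5 0 -2.9 0 2.5;0.9 0 -4.3 0 2.5;1.5 0 -5.6 0 2.5;2.1 0 -6.9 0 2.5;2.9 0 -8.1 0 2.5;3.8 0 -9.2 0 2.5;4.7 0 -10.3 0 2.5;5.8 0 -11.3 0 2.5;6.9 0 -12.2 0 2.5;8.1 0 -13.0 0 2.5;9.3 0 -13.7 0 2.5;10.6 0 -14.3 0 2.5;12.0 0 -14.7 0 2.5;13.4 0 -15.1 0 2.5;14.8 0 -15.3 0 2.5;16.2 0 -15.4 0 2.5;17.6 0 -15.4 0 2.5;19.1 0 -15.3 0 2.5;
```

{"name": "step_arm", "arguments": {
  "steps": "0.2 0 -1.5 0 2.5;0.5 0 -2.9 0 2.5;0.9 0 -4.3 0 2.5;1.5 0 -5.6 0 2.5;2.1 0 -6.9 0 2.5;2.9 0 -8.1 0 2.5;3.8 0 -9.2 0 2.5;4.7 0 -10.3 0 2.5;5.8 0 -11.3 0 2.5;5.8 0 -11.3 0 2.5"
}}

```text
t: 8.32
eef_pos: [0.4669, -0.1948, 0.1202]
orientation: [3.141, 0.001, 1.947]
ft_force: [1.6, -0.6, -1.8]
width: 0.351
gripper_force: 24.9
```

```bash
python3 - <<'E'
from h import *
d=cam("scene");a=d["frame"][130:290,240:430];cv2.imwrite("pics/s3.png",cv2.resize(a,None,fx=3.5,fy=3.5,interpolation=cv2.INTER_CUBIC))
E
```

```text
(no output)
```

View pics/s3.png

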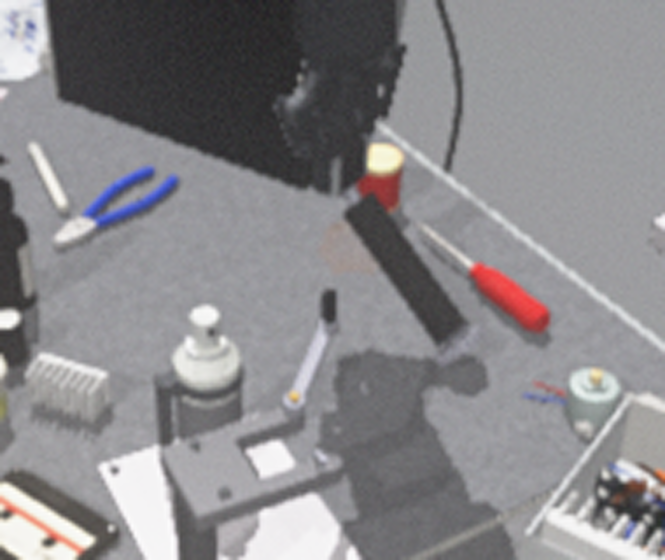

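{"name": "step_arm", "arguments": {
  "steps": "1.1 0 -0.9 0 2.5;2.3 0 -1.7 0 2.5;3.5 0 -2.4 0 2.5;4.8 0 -3 0 2.5;6.2 0 -3.4 0 2.5;7.6 0 -3.8 0 2.5;9 0 -4 0 2.5;10.4 0 -4.1 0 2.5;11.8 0 -4.1 0 2.5;13.2 0 -4 0 2.5;13.2 0 -4 0 2.5;13.2 0 -4 0 2.5;13.2 0 -4 0 2.5;13.2 0 -4 0 2.5;13.2 0 -4 0 2.5"
}}

```text
t: 9.62
eef_pos: [0.4189, -0.0729, 0.1585]
orientation: [3.141, 0.0, 1.946]
ft_force: [-0.3, 0.5, 6.6]
width: 0.356
gripper_force: 25.6
```

```bash
cat > up.py <<'E'
from h import *
from scipy.optimize import least_squares
e=get_state()["eef_pos"];d=cam("scene");P=cloud(d).reshape(-1,3);f=d["frame"].reshape(-1,3)
def fit(lo,hi):
    b=P[(np.hypot(P[:,0]-e[0],P[:,1]-e[1])<.05)&(P[:,2]>lo)&(P[:,2]<hi)&(f.max(1)<100)]
    r=least_squares(lambda v:np.hypot(b[:,0]-v[0]-v[2]*(b[:,2]-.08),b[:,1]-v[1]-v[3]*(b[:,2]-.08))-.015,[e[0],e[1],0,0],loss="soft_l1",f_scale=.002)
    print(len(b),"xy at z.08",r.x[:2],"tilt",r.x[2:],"at z0",r.x[:2]-.08*r.x[2:])
E
python3 - <<'E'
from up import *
fit(.03,.13); print(e,get_state()["ft_force"],get_state()["q"])
a=d["frame"][130:290,240:430];cv2.imwrite("pics/s4.png",cv2.resize(a,None,fx=3.5,fy=3.5,interpolation=cv2.INTER_CUBIC))
E
```

```text
330 xy at z.08 [ 0.4201 -0.0784] tilt [ 0.0237 -0.0145] at z0 [ 0.4182 -0.0772]
[ 0.4189 -0.0729  0.1585] [0.2213 0.7804 6.516 ] [-0.345   0.1637 -0.5256  0.881   0.0002  0.8505]
```

View pics/s4.png

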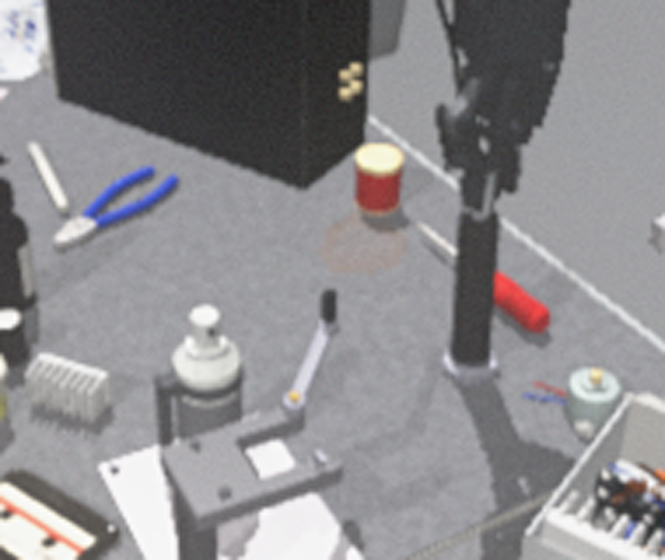

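{"name": "step_arm", "arguments": {
  "steps": "0 0 -0.7 0 2.5;0 0 -1.3 0 2.5;0 0 -1.3 0 2.5;0 0 -1.3 0 2.5;0 0 -1.3 0 2.5"
}}

```text
t: 10.08
eef_pos: [0.4187, -0.0736, 0.1711]
orientation: [-3.141, -0.0, 1.946]
ft_force: [0.2, -0.9, -3.3]
width: 0.352
gripper_force: 25.5
```

```bash
python3 - <<'E'
from up import *
fit(.03,.13); print(e,get_state()["ft_force"])
b=P[(np.hypot(P[:,0]-e[0],P[:,1]-e[1])<.05)&(P[:,2]<.03)&(P[:,2]>.004)];print(np.percentile(b[:,2],[1,5,50]))
rows([(.5412,.0354,.170,1.946),(.6508,.0262,.17,1.946)])
E
```

```text
336 xy at z.08 [ 0.4187 -0.0764] tilt [ 0.0286 -0.035 ] at z0 [ 0.4164 -0.0736]
[ 0.4187 -0.0736  0.1711] [-0.5539  0.3405 -2.6146]
[0.0134 0.015  0.0211]
from [ 0.4186 -0.0735  0.1711] psi 1.945731812857026
5.65 15.40 0.11 -0.000
0.78 25.26 0.11 -0.000
```

{"name": "step_arm", "arguments": {
  "steps": "0.2 0.5 0 0 2.5;0.5 1.4 0 0 2.5;0.9 2.6 0 0 2.5;1.3 3.9 0 0 2.5;1.8 5.3 0 0 2.5;2.3 6.7 0 0 2.5;2.8 8.1 0 0 2.5;3.3 9.5 0 0 2.5;3.8 10.9 0 0 2.5;4.2 12.3 0 0 2.5;4.7 13.6 0 0 2.5;5.1 14.8 0 0 2.5;5.4 15.8 0 0 2.5;5.6 16.3 0 0 2.5;5.7 16.5 0 0 2.5;5.7 16.5 0 0 2.5;5.7 16.5 0 0 2.5;5.7 16.5 0 0 2.5;5.7 16.5 0 0 2.5"
}}

```text
t: 11.72
eef_pos: [0.5512, 0.0395, 0.1714]
orientation: [-3.141, 0.0, 1.945]
ft_force: [0.6, 0.0, -2.6]
width: 0.352
gripper_force: 25.5
```

```bash
python3 - <<'E'
from up import *
fit(.03,.145); fit(.09,.145); print(e,get_state()["ft_force"])
b=P[(np.hypot(P[:,0]-e[0],P[:,1]-e[1])<.045)&(P[:,2]<.03)&(P[:,2]>.007)];print(np.percentile(b[:,2],[1,5,50]))
th=-.084;R=np.array([[np.cos(th),-np.sin(th)],[np.sin(th),np.cos(th)]])
L=np.c_[(P[:,:2]-[.6508,.0262])@R,P[:,2]];L=L[(L[:,2]>.109)&(L[:,2]<.119)&(f.max(1)>60)]
for k in(-.02,-.01,0):
    y=np.sort(L[(L[:,0]>k)&(L[:,0]<k+.01)&(abs(L[:,1])<.045),1]);g=np.argmax(np.diff(y));print(k,y[0],y[-1],y[g],y[g+1])
rows([(.651,.031,.1708,1.946)])
cv2.imwrite("pics/s5.png",cv2.resize(d["frame"][170:330,240:400],None,fx=3.7,fy=3.7,interpolation=cv2.INTER_CUBIC))
E
```

```text
497 xy at z.08 [0.5506 0.0378] tilt [ 0.0222 -0.0674] at z0 [0.5488 0.0432]
252 xy at z.08 [0.5507 0.0377] tilt [ 0.0196 -0.0632] at z0 [0.5491 0.0427]
[0.5512 0.0395 0.1714] [-0.0892  0.4956 -3.02  ]
[0.0143 0.0155 0.0216]
-0.02 -0.03096841663267756 0.03218369681932643 -0.01716980846501537 0.017784837148936368
-0.01 -0.03181087209987519 0.03298712673158411 -0.016863169956594763 0.018076724691153453
0 -0.031540039118678205 0.0335485109392518 -0.01666009063886188 0.018472527542320216
from [0.5512 0.0395 0.1714] psi 1.945181735758376
-4.44 8.97 0.06 -0.001
```

View pics/s5.png

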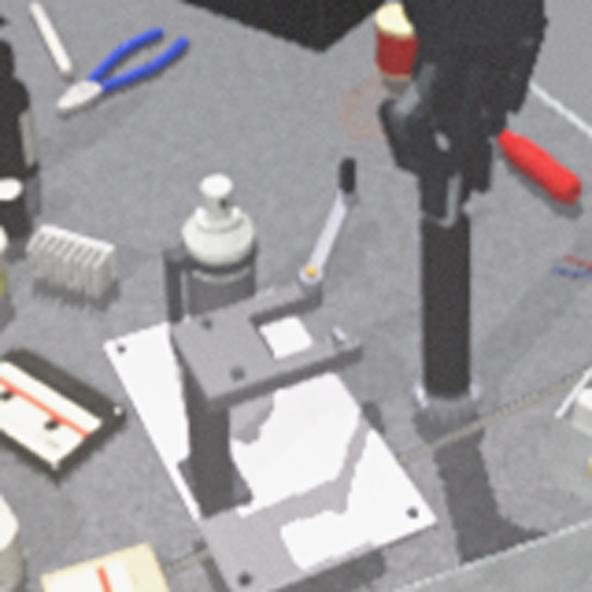

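{"name": "step_arm", "arguments": {
  "steps": "-0.2 0.4 0 0 2.5;-0.6 1.2 0 0 2.5;-1.1 2.2 0 0 2.5;-1.6 3.2 0 0 2.5;-2.1 4.2 0 0 2.5;-2.6 5.2 0 0 2.5;-3.1 6.2 0 0 2.5;-3.6 7.2 0 0 2.5;-4.1 8.2 0 0 2.5;-4.4 8.7 0 0 2.5;-4.5 8.9 0 0 2.5;-4.5 8.9 0 0 2.5;-4.5 8.9 0 0 2.5;-4.5 8.9 0 0 2.5"
}}

```text
t: 12.93
eef_pos: [0.6503, 0.0306, 0.1713]
orientation: [-3.141, -0.0, 1.946]
ft_force: [-0.2, -1.2, -3.7]
width: 0.354
gripper_force: 25.5
```

```bash
python3 - <<'E'
from up import *
e=np.array([.6508,.027,0]);import up;up.e=e
fit(.12,.146); print(get_state()["eef_pos"],get_state()["ft_force"])
E
```

```text
128 xy at z.08 [0.6495 0.0288] tilt [ 0.0233 -0.0629] at z0 [0.6476 0.0339]
[0.6503 0.0306 0.1714] [ 0.6226  1.3085 -3.4218]
```

{"name": "step_arm", "arguments": {
  "steps": "0 0 0.4 0 2.5;0 0 0.7 0 2.5;0 0 0.9 0 2.5;0 0 1 0 2.5;0 0 1.1 0 2.5;0 0 1.1 0 2.5;0 0 1.1 0 2.5;0 0 1.1 0 2.5"
}}

```text
t: 13.65
eef_pos: [0.6521, 0.0304, 0.1629]
orientation: [3.138, 0.002, 1.946]
ft_force: [-2.9, 0.8, 13.9]
width: 0.352
gripper_force: 26.6
```

```bash
cat > seat.py <<'E'
from up import *
import up; up.e=np.array([.6508,.027,0])
fit(.12,.143); fit(.03,.095); s=get_state(); print(s["eef_pos"],s["ft_force"])
E
python3 seat.py
```

```text
109 xy at z.08 [0.6497 0.0279] tilt [ 0.0593 -0.064 ] at z0 [0.645  0.0331]
193 xy at z.08 [0.6508 0.0286] tilt [ 0.0283 -0.0534] at z0 [0.6486 0.0329]
[0.6521 0.0304 0.1628] [-1.032   0.0669 14.5982]
```

{"name": "step_arm", "arguments": {
  "steps": "0 0 -0.4 0 2.5;0 0 -0.8 0 2.5;-0.2 -0.1 -0.8 0 2.5;-0.2 -0.1 -0.8 0 2.5;-0.2 -0.1 -0.4 0 2.5;-0.2 -0.1 -0.2 0 2.5;-0.2 -0.1 -0.2 0 2.5;-0.2 -0.1 -0.2 0 2.5"
}}

```text
t: 14.37
eef_pos: [0.6512, 0.0283, 0.163]
orientation: [3.14, 0.001, 1.946]
ft_force: [-0.6, -0.5, 5.8]
width: 0.354
gripper_force: 26.1
```

```bash
python3 seat.py
```

```text
114 xy at z.08 [0.651 0.026] tilt [ 0.014 -0.074] at z0 [0.6499 0.0319]
179 xy at z.08 [0.6509 0.0254] tilt [ 0.04  -0.048] at z0 [0.6477 0.0293]
[0.6511 0.0283 0.163 ] [-0.309   0.3754  5.4344]
```

{"name": "step_arm", "arguments": {
  "steps": "0 0 -0.1 0 3.2;0 0 -0.1 0 3.4;0 0 -0.1 0 3.6;0 0 -0.1 0 3.9;0 0 -0.1 0 4.3;0 0 -0.1 0 5;0 0 -0.1 0 5;0 0 -0.1 0 5;0 0 -2 0 5;0 0 -5 0 5;0 0 -8 0 5;0 0 -8 0 5"
}}

```text
t: 15.42
eef_pos: [0.653, 0.0282, 0.2484]
orientation: [3.134, 0.004, 1.946]
ft_force: [0.3, 0.0, 0.7]
width: 0.586
gripper_force: 0.0
```

```bash
python3 seat.py; python3 - <<'E'
from h import *
d=cam("scene");cv2.imwrite("pics/s6.png",cv2.resize(d["frame"][170:330,240:400],None,fx=3.7,fy=3.7,interpolation=cv2.INTER_CUBIC))
P=cloud(cam("scene")).reshape(-1,3);pin=np.array([.6248,.0033])
k=P[(P[:,2]>.128)&(P[:,2]<.145)&(abs(np.hypot(*(P[:,:2]-pin).T)-.083)<.012)&(P[:,0]<.6)];print("tab",len(k),k.mean(0),np.median(k,0))
E
```

```text
111 xy at z.08 [0.6468 0.0284] tilt [0.0374 0.0167] at z0 [0.6438 0.0271]
182 xy at z.08 [0.6488 0.0295] tilt [0.004  0.0079] at z0 [0.6485 0.0289]
[0.6524 0.0282 0.2458] [-0.703   0.4132  0.1834]
tab 29 [ 0.5683 -0.0492  0.1372] [ 0.5691 -0.0483  0.1365]
```

View pics/s6.png

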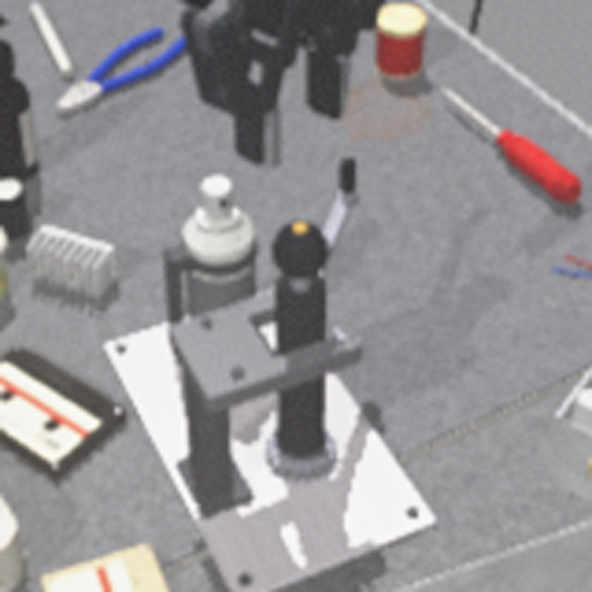

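{"name": "step_arm", "arguments": {
  "steps": "-1.5 -3.7 0 -0.12 4;-3 -7.4 0 -0.24 4;-4.5 -11.1 0 -1.98 4;-4.5 -11.1 0 -1.98 4;-4.5 -11.1 0 -1.98 4;-4.5 -11.1 0 -1.98 4;-4.5 -11.1 0 -1.98 4;-4.5 -11.1 0 -1.98 4;-4.5 -11.1 0 -1.98 4;-4.5 -11.1 0 -1.98 4;-4.5 -11.1 0 -1.98 4;-4.5 -11.1 0 -1.98 4;-4.5 -11.1 0 -1.98 4;-4.5 -11.1 0 -1.98 4;-4.5 -11.1 3 -1.98 4;-4.5 -11.1 6 -1.98 4;-4.5 -11.1 7 -1.98 4;-4.5 -11.1 7 -1.98 4;-4.5 -11.1 7 -1.98 4"
}}

```text
t: 17.15
eef_pos: [0.5633, -0.0541, 0.1721]
orientation: [3.14, -0.001, -2.361]
ft_force: [0.6, 0.2, 1.0]
width: 0.466
gripper_force: 0.0
```

```bash
python3 - <<'E'
from h import *
rows([(.5657,-.054,.132,-2.355)])
E
```

```text
from [ 0.5633 -0.0541  0.1721] psi -2.3612093433441657
-0.18 -0.16 4.01 -0.006
```

{"name": "step_arm", "arguments": {
  "steps": "-0.2 -0.2 2 0 4;-0.2 -0.2 3.5 0 4;-0.2 -0.2 4 0 4;-0.2 -0.2 4 0 4;-0.2 -0.2 4 0 0.8;-0.2 -0.2 4 0 0.8;-0.2 -0.2 4 0 0.8;-0.2 -0.2 4 0 0.8;-0.2 -0.2 4 0 0.8;-0.2 -0.2 4 0 0.8"
}}

```text
t: 17.98
eef_pos: [0.5674, -0.0545, 0.1335]
orientation: [-3.14, 0.001, -2.358]
ft_force: [-1.1, 0.1, 7.0]
width: 0.11
gripper_force: 24.6
```

```bash
python3 - <<'E'
from h import *
pin=np.array([.6248,.0033]);th=-.084
p=get_state();e=p["eef_pos"];r=np.hypot(*(e[:2]-pin));a0=np.arctan2(*(e[:2]-pin)[::-1]);print("keeper",(a0-np.pi/2-th)%(2*np.pi),r)
K=(a0-np.pi/2-th)%(2*np.pi);ps=p["orientation"][2]
rows([(*(pin+.083*np.array([np.cos(a0-k),np.sin(a0-k)])),e[2],ps-k) for k in np.linspace(0,K,22)[1:]])
E
```

```text
keeper 2.443266260729541 0.08144455261574696
from [ 0.5674 -0.0545  0.1335] psi -2.357621832461775
0.10 0.96 -0.00 0.116
-0.06 1.91 -0.00 0.233
-0.33 2.84 -0.00 0.349
-0.71 3.73 -0.00 0.465
-1.19 4.57 -0.00 0.582
-1.76 5.34 -0.00 0.698
-2.42 6.05 -0.00 0.814
-3.16 6.67 -0.00 0.931
-3.96 7.21 -0.00 1.047
-4.82 7.64 -0.00 1.163
-5.73 7.98 -0.00 1.280
-6.67 8.20 -0.00 1.396
-7.62 8.32 -0.00 1.512
-8.59 8.32 -0.00 1.629
-9.55 8.22 -0.00 1.745
-10.49 8.00 -0.00 1.862
-11.40 7.67 -0.00 1.978
-12.26 7.24 -0.00 2.094
-13.07 6.72 -0.00 2.211
-13.81 6.10 -0.00 2.327
-14.48 5.40 -0.00 2.443
```

{"name": "step_arm", "arguments": {
  "steps": "0.1 0.5 -0.2 0.05 0.8;0.1 1 -0.2 0.12 0.8;-0.1 1.9 -0.2 0.23 0.8;-0.3 2.8 -0.2 0.35 0.8;-0.7 3.7 -0.2 0.47 0.8;-1.2 4.6 -0.2 0.58 0.8;-1.8 5.3 -0.2 0.7 0.8;-2.4 6 -0.2 0.81 0.8;-3.2 6.7 -0.2 0.93 0.8;-4 7.2 -0.2 1.05 0.8;-4.8 7.6 -0.2 1.16 0.8;-5.7 8 -0.2 1.28 0.8;-6.7 8.2 -0.2 1.4 0.8;-7.6 8.3 -0.2 1.51 0.8;-8.6 8.3 -0.2 1.63 0.8;-9.6 8.2 -0.2 1.75 0.8;-10.5 8 -0.2 1.86 0.8;-11.4 7.7 -0.2 1.98 0.8;-12.3 7.2 -0.2 2.09 0.8;-12.3 7.2 -0.2 2.09 0.8"
}}

```text
t: 19.65
eef_pos: [0.6044, 0.0834, 0.134]
orientation: [3.141, 0.001, 1.83]
ft_force: [1.1, -2.9, -3.0]
width: 0.11
gripper_force: 25.8
```

```bash
python3 - <<'E'
from h import *
pin=np.array([.6248,.0033]);th=-.084
p=get_state();e=p["eef_pos"];r=np.hypot(*(e[:2]-pin));a0=np.arctan2(*(e[:2]-pin)[::-1]);
K=(a0-np.pi/2-th)%(2*np.pi);ps=p["orientation"][2];print("keeper",K,r)
rows([(*(pin+.083*np.array([np.cos(a0-k),np.sin(a0-k)])),e[2],ps-k) for k in np.linspace(0,K+.06,6)[1:]])
E
```

```text
keeper 0.3337035732986881 0.08264846567376619
from [0.6044 0.0834 0.134 ] psi 1.8295692266989074
0.00 0.65 -0.00 0.079
-0.08 1.30 -0.00 0.157
-0.21 1.94 -0.00 0.236
-0.40 2.57 -0.00 0.315
-0.63 3.18 -0.00 0.394
```

{"name": "step_arm", "arguments": {
  "steps": "0 0.6 0 0.08 0.8;-0.1 1.3 0 0.16 0.8;-0.2 1.9 0 0.24 0.8;-0.3 2.3 0 0.28 0.8;-0.4 2.6 0 0.32 0.8;-0.4 2.8 0 0.34 0.8;-0.4 2.8 0 0.34 0.8;-0.4 2.8 0 0.34 0.8"
}}

```text
t: 20.32
eef_pos: [0.6305, 0.0864, 0.134]
orientation: [-3.141, 0.001, 1.497]
ft_force: [1.3, -4.9, -5.0]
width: 0.104
gripper_force: 25.6
```

```bash
python3 seat.py; python3 - <<'E'
from h import *
pin=np.array([.6248,.0033]);th=-.084
p=get_state();e=p["eef_pos"];r=np.hypot(*(e[:2]-pin));a0=np.arctan2(*(e[:2]-pin)[::-1]);print("keeper",(a0-np.pi/2-th),r)
E
```

```text
102 xy at z.08 [0.6501 0.0294] tilt [-0.0298 -0.0001] at z0 [0.6524 0.0294]
179 xy at z.08 [0.6488 0.0293] tilt [0.0029 0.002 ] at z0 [0.6486 0.0292]
[0.6304 0.0864 0.134 ] [ 1.2001 -5.5377 -4.8575]
keeper 0.016183634644887965 0.08329819084304882
```

{"name": "step_arm", "arguments": {
  "steps": "0 0.15 0 0.02 0.8;0 0.3 0 0.03 0.8;0 0.3 0 0.03 0.8;0 0.3 0 0.03 0.8"
}}

```text
t: 20.7
eef_pos: [0.6333, 0.0862, 0.134]
orientation: [-3.141, 0.001, 1.467]
ft_force: [0.7, -5.9, -5.3]
width: 0.107
gripper_force: 25.6
```

```bash
python3 seat.py
```

```text
98 xy at z.08 [0.6492 0.0304] tilt [-0.01   -0.0176] at z0 [0.6501 0.0318]
176 xy at z.08 [0.6488 0.0296] tilt [-0.0038  0.0108] at z0 [0.6491 0.0287]
[0.6333 0.0862 0.1341] [ 0.2388 -5.0792 -5.2454]
```

{"name": "step_arm", "arguments": {
  "steps": "0 0 0 0 1.5;0 0 0 0 2.5;0 0 0 0 2.5;0 0 0 0 2.5;0 0 -3 0 2.5;0 0 -7 0 2.5;0 0 -10 0 2.5;0 0 -10 0 0;0 0 -10 0 0"
}}

```text
t: 21.5
eef_pos: [0.6351, 0.0872, 0.2367]
orientation: [3.137, -0.001, 1.466]
ft_force: [0.7, 0.5, -1.1]
width: 0.022
gripper_force: 0.0
```

```bash
python3 seat.py; python3 - <<'E'
from h import *
pin=np.array([.6248,.0033])
for n in("top","scene"):
    d=cam(n);P=cloud(d).reshape(-1,3)
    k=P[(P[:,2]>.126)&(P[:,2]<.15)&(abs(np.hypot(*(P[:,:2]-pin).T)-.083)<.02)&(P[:,1]>.06)]
    if len(k): m=np.median(k,0);print(n,len(k),m,"keeper",np.arctan2(*(m[:2]-pin)[::-1])-np.pi/2+.084)
    c=P[(P[:,2]>.134)&(P[:,2]<.145)&(np.hypot(P[:,0]-.6414,P[:,1]+.084)<.02)]; print("cap",len(c),np.median(c,0))
rows([(.6412,-.0838,.236,1.467),(.6412,-.0838,.145,1.467)])
E
```

```text
108 xy at z.08 [0.6488 0.03  ] tilt [-0.0003 -0.0139] at z0 [0.6488 0.0311]
180 xy at z.08 [0.6489 0.0293] tilt [0.0007 0.0028] at z0 [0.6489 0.0291]
[0.6341 0.0871 0.2348] [ 0.4104  0.8773 -1.3009]
top 24 [0.6295 0.0838 0.1436] keeper 0.026012942044101914
cap 38 [ 0.6414 -0.0823  0.1371]
scene 53 [0.6347 0.0889 0.1396] keeper -0.03138099303038462
cap 41 [ 0.6451 -0.0803  0.1369]
from [0.6332 0.087  0.2332] psi 1.4660922661473519
-16.90 2.58 -0.28 -0.001
-16.90 2.58 8.82 -0.001
```

{"name": "step_arm", "arguments": {
  "steps": "-4 0.6 0 0 0;-8 1.2 0 0 0;-12 1.8 0 0 0;-15 2.3 0 0 0;-16.9 2.6 0 0 0;-16.9 2.6 0 0 0;-16.9 2.6 3 0 0;-16.9 2.6 6 0 0;-16.9 2.6 8 0 0;-16.9 2.6 8.3 0 0;-16.9 2.6 8.3 0 0"
}}

```text
t: 22.57
eef_pos: [0.6406, -0.083, 0.1494]
orientation: [-3.137, -0.001, 1.466]
ft_force: [-0.4, -0.6, 0.5]
width: -0.001
gripper_force: 0.0
```

```bash
python3 - <<'E'
from h import *
rows([(.6414,-.0835,.133,1.466)]);print(get_state()["ft_force"])
E
```

```text
from [ 0.6406 -0.083   0.1494] psi 1.4662892504636784
-0.04 0.09 1.64 0.000
[-0.374  -0.6293  0.5034]
```

{"name": "step_arm", "arguments": {
  "steps": "0 0.1 0.5 0 0;0 0.1 1 0 0;0 0.1 1.3 0 0;0 0.1 1.5 0 0;0 0.1 1.6 0 0;0 0.1 1.7 0 0;0 0.1 1.7 0 0;0 0.1 1.7 0 0"
}}

```text
t: 23.23
eef_pos: [0.6436, -0.084, 0.1349]
orientation: [3.14, -0.0, 1.466]
ft_force: [1.3, 0.5, 4.5]
width: -0.003
gripper_force: 2.1
```

{"name": "step_arm", "arguments": {
  "steps": "0 0 0.1 0 0;0 0 0.2 0 0;0 0 0.3 0 0;0 0 0.4 0 0;0 0 0.4 0 0;0 0 0.4 0 0;0 0 0.4 0 0"
}}

```text
t: 23.82
eef_pos: [0.6438, -0.0841, 0.1336]
orientation: [3.138, 0.0, 1.466]
ft_force: [-5.2, 2.3, 27.0]
width: -0.0
gripper_force: 13.9
```

Bottomed out: the force has risen to 27 N, well above the 4.9 N spring. Now I'll release and retreat.

{"name": "step_arm", "arguments": {
  "steps": "0 0 -1 0 0;0 0 -3 0 0;0 0 -7 0 0;0 0 -11 0 0;0 0 -11 0 0;0 0 -11 0 0;0 0 -11 0 0;0 0 -11 0 0"
}}

```text
t: 24.48
eef_pos: [0.642, -0.0839, 0.2387]
orientation: [-3.139, -0.0, 1.466]
ft_force: [-0.2, -0.9, -0.2]
width: 0.0
gripper_force: 0.0
```

```bash
python3 seat.py; python3 - <<'E'
from h import *
pin=np.array([.6248,.0033])
for n in("top","scene"):
    d=cam(n);P=cloud(d).reshape(-1,3)
    k=P[(P[:,2]>.126)&(P[:,2]<.15)&(abs(np.hypot(*(P[:,:2]-pin).T)-.083)<.02)&(P[:,1]>.06)]
    if len(k): m=np.median(k,0);print(n,len(k),m)
    c=P[(P[:,2]>.125)&(P[:,2]<.145)&(np.hypot(P[:,0]-.6424,P[:,1]+.083)<.012)]; print("cap",len(c),np.median(c,0) if len(c) else 0)
cv2.imwrite("pics/s7.png",cv2.resize(d["frame"][170:330,240:400],None,fx=3.7,fy=3.7,interpolation=cv2.INTER_CUBIC))
E
```

```text
110 xy at z.08 [0.6481 0.0298] tilt [ 0.0102 -0.0072] at z0 [0.6473 0.0304]
179 xy at z.08 [0.6488 0.0292] tilt [0.0044 0.0011] at z0 [0.6485 0.0291]
[ 0.6421 -0.0839  0.2386] [-0.8906 -0.3844  0.6276]
cap 27 [ 0.6394 -0.087   0.1363]
scene 54 [0.6348 0.0887 0.1398]
cap 63 [ 0.6451 -0.0789  0.1354]
```

View pics/s7.png

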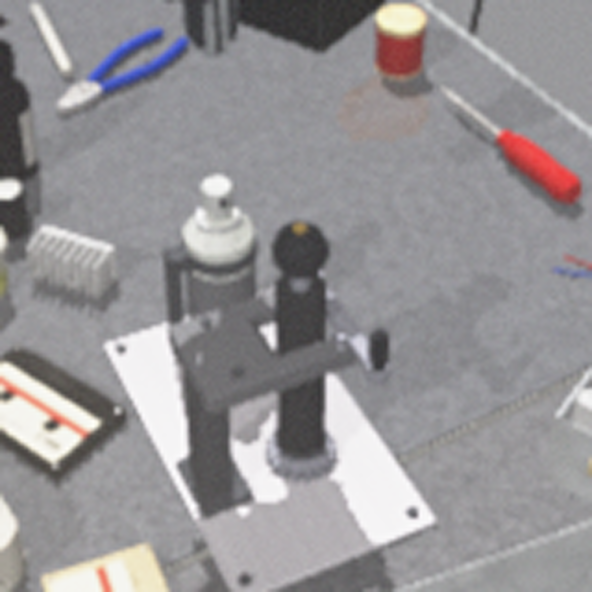

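The roller stands upright in the fork at (300,350). The keeper is shut with its tab at (378,348), the cap is up at (217,188), and the gripper is clear, so I'll hand in.

```bash
python3 -c "from rig import finish_job; print(finish_job())"
```

```text
the job is handed in; nothing more can be done
None
```

I handed the job in at about 24.5 s. The last picture showed the roller upright in the fork, the keeper shut, the cap pressed right down and back up, and the gripper clear; the hand-in returned no verdict.

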